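# Wedge the rocking hotplate stirrer

### The arm

A 6-joint arm with a two-finger parallel gripper is mounted at the origin on the work surface. World frame = base frame: x ahead of the robot, y to its left, z up, the work surface at z = 0. Lengths are in m, angles in rad, forces in N, time in s.
With the tool pointing down it reaches from about 0.275 to 0.75 m from the base axis. Payload 10.2 kg.
Tool frame: the origin (TCP) lies midway between the tips of the shut fingers; the grasp point (between the pads) lies 19 mm behind it; z points along the fingers, y is the line along which they close (so a half turn about z gives the same grasp; the last joint's range is limited). The gripper opens to 85 mm and grips with 20 to 120 N. Pads are 22 mm wide; open, the fingers measure 114 mm over their backs; the gripper's body (76 mm by 85 mm) begins 54 mm behind the grasp point. The pads swing forward as they close: fully open they stand 13 mm farther back than shut.
Start: joints at [0.966, 0.313, 1.498, -0, 1.331, -0.223], TCP at [0.196, 0.487, 0.205] pointing down, gripper open.
Joint ranges: [-2.94, 2.94], [-0.97, 2.17], [0.19, 2.56], [-1.23, 4.37], [0.02, 3.11], [-2.88, 2.88]. Speed limits (rad/s): [2.39, 2.39, 3.01, 3.14, 3.14, 3.14].

### API

Orientations are given as a 3x3 rotation matrix whose columns are the frame's x, y, z axes.
In Python, from cell import env, eyes, job, finder gives the robot as it stands.
- The arm moves only by the tool send_rows, never from a script. Its arguments are lists of equal length, an entry for each row: "delta_pos": the shift along the tool's x, y, z in cm, a list of three; "angular": the turn, a rotation vector about the tool's x, y, z in degrees, a list of three; "grip": the opening, from 0 (shut) to 1 (fully open). In form: {"delta_pos": [[x, y, z], ...], "angular": [[wx, wy, wz], ...], "grip": [grip, ...]}. A call has exactly 10 rows; each row is the pose to reach, as a shift and turn from the pose commanded when the call began, along the tool's axes at that moment; what a row does not reach only later rows make up. A row lasts 1/8 s, in which the tool goes at most 62.5 mm and 10.7 degrees, less where a joint would pass 70% of its speed; a pose out of reach is approached as far as the arm can. A call with a gripper value outside its range is refused whole. The fingers move at their own pace and stop on an object; "newtons" is the grip in N (left out, the last holds). Time passes only in rows, so rows that repeat a pose let the fingers close, or fill a call up. It gives the time, the measured TCP pose, the force, the opening and the grip force at its end, in the units of the state.
- env.get_state(): the state, without advancing time (a new reading comes with each control period).
- eyes.snapshot(name): name is "scene" or "top" or "wrist"; returns a dict with "frame" (420x560x3 uint8, red, green, blue), "range_z" (420x560 float32, m along the optical axis (not along the pixel's ray), 0 where there is no reading), "vfov" (degrees; the focal length in pixels is half the picture's height over the tangent of half this angle, whatever the lens; pixels are square), "cx", "cy" (the principal point, pixels), "pose" (4x4, takes a point from camera to world coordinates); the wrist camera has in their place "tool_from_camera" (4x4, takes a point from camera to tool coordinates, whose origin is the TCP and whose axes are the flange's). Camera axes: x right, y down, z forward; pixel columns grow to the right and rows downward; lengths in m; the calibration is good to about 2 mm. A picture is of the moment at which its call begins: read the wrist's pose just before it.
- job.close_job(): hands the job in; it is judged then, once.
Trained networks look in the newest picture that a camera, given by its name, has taken for a name from the list of things; names that differ only in an ending like _2 or _b are one class to them, and where a whole thing is asked for, a point or a joint stands for the part that bears it (a point fixed in the world has none). Each returns a list of dicts, best first, with "p" (0 to 1); they miss things now and then, are a little off and sometimes report something else, mostly with a low value. They report only what shows in the picture. A call takes as long as a camera call. They do not tell look-alikes from the thing itself.
- finder.spot_in(name, camera): "extent" ([left, top, width, height] in pixels, round what is visible of it).
- finder.silhouettes(name, camera): "mask" (420x560 bool, what is visible of it) and "extent" ([left, top, width, height] in pixels, round what is visible of it).
The state is a dict: "t": time; "joint_pos": joint angles; "qvel": joint speeds; "joint_torque": joint torques, N m; "ee_pos": TCP position; "eef_rot": TCP orientation; "ft_force": force on the tool from outside, world axes, zero at the start; "torque": the same for the moment, N m; "width": opening from 0.0 (shut) to 1.0 (fully open); "grip_force": force on a finger pad.
Only numpy, scipy, OpenCV 4.12 (cv2) and the standard library are available. Lean on these libraries where they do the work, as an engineer would, in place of code of your own. Each camera call takes 0.05 s, during which the arm holds its last target. There are 200 camera calls.

### The job

The hotplate stirrer rocks because its front left foot, as you face its knobs, has lost its rubber. Push the wooden levelling wedge along the bench, thin end first, under that bare foot until the foot sits firmly on it, without lifting the wedge or shoving the stirrer along. Then press down firmly on the stirrer's casing right above that foot to check that it no longer rocks, and leave it standing on the wedge, with everything else on the bench left where it was.

Things in the scene. Friction and masses are not known exactly. Their poses are not given: they have to be found in the camera images.
- stirrer: White hotplate stirrer, 2.2 kg, loose, level on three rubber feet 24 wide; the front left one is lost. Casing 230 deep (x), 160 wide (y), underside 18, flat top 66 above the bench; a white plate 150 square, its top at 85, covers the top from 74 behind the front edge on. Origin: bench level under the middle. x points from the front (two knobs, 16 proud, robot side) to the back, y to the left as you face the knobs, z up.
- bare_foot (a point): Lowest point of the bare steel stud, rounded, 16 in diameter, under the stirrer's front left corner (x -93, y +58), 22 in from the casing's front and left edges. It hangs 9 above the bench; pressing that corner with about 2 N tips the stirrer 5 degrees onto it.
- corner_top (a point): Point on the flat top of the casing right above the bare foot, 66 above the bench, where it is pressed to check; 22 from the front and left edges, 52 in front of the raised plate.
- wedge: Plain beech wood wedge, 112 long (x), 46 wide (y), 2 high at the thin end rising straight to 18 at the thick end, 70 g, flat on the bench left of the stirrer, thin end roughly towards the bare foot. Origin: middle of the underside; x points to the thin end. At x = +7 it is 9 high: there the foot meets it and pushing meets 3 to 8 N (sliding takes 0.5 N); pushed on, it drags the stirrer.
- wedge_thin (a point): Middle of the wedge's thin end, at bench level.
- wedge_thick (a point): Middle of the wedge's thick end, at bench level; the upright end face there is 46 wide and 18 high, good to push on.
- beaker: Bystander, to be left alone: a clear 250 ml glass beaker, 72 wide, 95 high (mm), to the right of the stirrer. Origin: middle of its underside.
- wash_bottle: Bystander, to be left alone: a white plastic wash bottle with a bent spout, 64 wide, 200 high (mm), to the right of the stirrer, towards its back. Origin: middle of its underside.
- tip_box: Bystander, to be left alone: a white pipette tip box, 122 x 84, 60 high (mm), to the left of the stirrer, behind the wedge's path. Origin: middle of its underside.
- marker: Bystander, to be left alone: a white marker pen with a black cap lying down, 140 long, 15 high (mm), in front of the stirrer's knobs. Origin: middle of its underside.
- jar: Bystander, to be left alone: a small amber glass jar with a white cap, 54 wide, 55 high (mm), in front of the stirrer, left of the marker and nearer the robot than the wedge. Origin: middle of its underside.
- spatula: Bystander, to be left alone: a narrow steel spatula lying down, 175 long, 5 high (mm), nearest the robot, in front of the marker. Origin: middle of its underside.
- cylinder_100: Bystander, to be left alone: a clear measuring cylinder on a flat foot, 68 wide at the foot, 220 high (mm), farthest to the right of the stirrer. Origin: middle of its underside.
Mind the look-alikes: they are no part of the job. Of the things like the wedge, leave any that is grey or orange; of the rest the smaller one is meant.

How it is judged:
By the outcome, as a careful person would: the job done as asked, in the order asked, and still so for the second after the job is handed in, with the robot touching nothing.
It also fails if it takes over 51 s, if anything falls off the work surface, if the arm or the gripper's body presses on something with over 40 N, if the wrist force passes 120 N, or if a joint passes its speed limit or range.

## Working session

There is one attempt and no reset: what is moved stays moved. The work goes in short steps, Python scripts to look and compute and a tool call to move; the robot and the scene stay as the last step left them, time stands still between calls to the robot, and variables do not carry over. Pictures are saved under pics/ and viewed, at most 10 in all, crops included, and the job is handed in when it is done.

Besides the shell and the picture viewer there is one more tool, called after "Request:" in YAML: its name, and indented under it one key for each argument. send_rows: Moves the arm, as the interface text tells. Its arguments: {"type":"object","properties":{"delta_pos":{"type":"array"},"angular":{"type":"array"},"grip":{"type":"array"},"newtons":{"type":"number"}},"required":["delta_pos","angular","grip"]}

```bash
mkdir -p pics
cat > h.py <<'E'
import numpy as np, cv2
from cell import env, eyes, job, finder
def snap(n):
    st=env.get_state(); s=eyes.snapshot(n)
    if n=="wrist":
        T=np.eye(4);T[:3,:3]=np.array(st["eef_rot"]);T[:3,3]=st["ee_pos"]; s["pose"]=T@np.array(s["tool_from_camera"])
    return s
def cloud(s):
    f=210/np.tan(np.radians(s["vfov"])/2); v,u=np.mgrid[:420,:560]; z=s["range_z"]
    P=np.stack([(u-s["cx"])/f*z,(v-s["cy"])/f*z,z],-1); T=np.array(s["pose"])
    W=P@T[:3,:3].T+T[:3,3]; W[z==0]=np.nan; return W
def save(s,n): cv2.imwrite("pics/"+n,s["frame"][:,:,::-1])
E
python3 - <<'E'
from h import *
st=env.get_state(); print({k:np.round(v,3).tolist() for k,v in st.items()})
for c in ("top","scene"):
    s=snap(c); save(s,c+"1.png"); W=cloud(s); np.savez(c+".npz",W=W,F=s["frame"])
    for n in ("stirrer","wedge","tip_box","jar","marker"):
        for d in finder.silhouettes(n,c)[:4]:
            m=d["mask"]&~np.isnan(W[...,0]); p=W[m]
            if len(p): print(c,n,round(d["p"],2),d["extent"],np.round(np.median(p,0),3),np.round(np.percentile(p,2,0),3),np.round(np.percentile(p,98,0),3),s["frame"][m].mean(0).round())
E
```

```text
{'t': 0.0, 'joint_pos': [0.966, 0.313, 1.498, 0.0, 1.331, -0.223], 'qvel': [0.0, 0.001, 0.0, 0.001, 0.0, -0.001], 'joint_torque': [-0.0, -41.227, -25.974, -0.0, 0.004, -0.0], 'ee_pos': [0.195, 0.487, 0.204], 'eef_rot': [[-0.928, 0.373, -0.001], [0.373, 0.928, -0.001], [0.0, -0.001, -1.0]], 'ft_force': [-0.401, 0.366, 0.294], 'torque': [-0.007, -0.043, -0.016], 'grip_force': 0.0, 'width': 0.995}
top stirrer 0.6 [278.6, 126.9, 85.1, 118.8] [ 0.63  -0.076  0.082] [ 0.521 -0.159  0.053] [0.747 0.006 0.087] [172. 172. 151.]
top stirrer 0.42 [373.8, 143.1, 55.6, 51.3] [ 0.644 -0.239  0.118] [ 0.622 -0.327 -0.002] [ 0.722 -0.218  0.199] [134. 128. 113.]
top wedge 0.88 [158.8, 183.2, 30.9, 43.0] [0.594 0.278 0.009] [ 0.543  0.254 -0.001] [0.651 0.303 0.018] [178. 103.  13.]
top wedge 0.81 [226.0, 199.5, 52.9, 26.8] [0.583 0.094 0.008] [ 0.559  0.037 -0.002] [0.609 0.147 0.017] [163. 133.  87.]
top wedge 0.79 [166.6, 243.6, 64.1, 67.1] [0.423 0.211 0.013] [0.357 0.147 0.001] [0.486 0.273 0.024] [169. 136.  86.]
top wedge 0.76 [109.1, 126.0, 57.8, 51.9] [0.733 0.38  0.012] [0.678 0.317 0.001] 
[... 694 characters left out ...]
 34.3] [0.736 0.382 0.013] [0.679 0.318 0.001] [0.793 0.447 0.024] [101.  95.  91.]
scene wedge 0.88 [287.3, 234.4, 45.5, 42.4] [0.588 0.099 0.009] [0.562 0.04  0.   ] [0.612 0.148 0.019] [164. 124.  82.]
scene wedge 0.88 [372.2, 203.8, 38.5, 61.6] [0.433 0.218 0.013] [0.359 0.147 0.   ] [0.495 0.279 0.025] [160. 121.  80.]
scene wedge 0.59 [349.9, 275.6, 48.3, 51.4] [0.598 0.278 0.009] [0.545 0.254 0.001] [0.652 0.303 0.018] [202.  96.  28.]
scene tip_box 0.72 [233.7, 270.6, 66.2, 70.9] [0.765 0.111 0.048] [0.701 0.063 0.007] [0.819 0.15  0.061] [112. 105. 101.]
scene marker 0.63 [259.4, 160.0, 41.5, 35.2] [ 0.455 -0.091  0.012] [ 0.443 -0.163 -0.001] [ 0.464 -0.032  0.018] [116. 107.  98.]
```

View pics/top1.png

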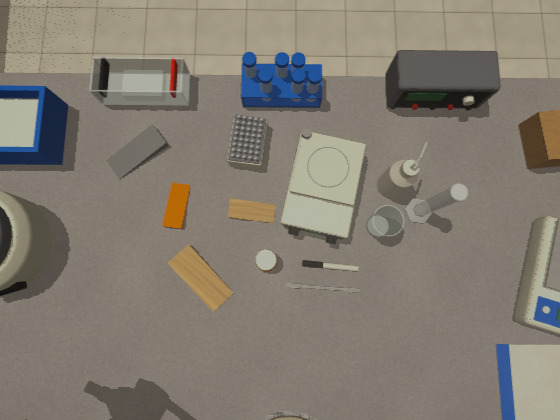

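View pics/scene1.png

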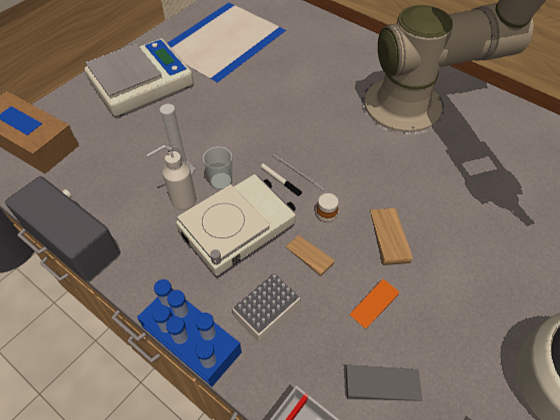

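The top view shows the beech wedge at about (252,210), to the left of the stirrer. Its front is at the bottom, with the knobs at (293,230) and (333,238). The larger beech wedge at (200,277), the orange one at (177,205) and the grey one at (137,152) are the look-alikes. Next I fit the stirrer and wedge poses.

Run:
```python
from h import *
for c in ("top","scene"):
    d=np.load(c+".npz"); W=d["W"]; F=d["F"].astype(int)
    X,Y,Z=W[...,0],W[...,1],W[...,2]
    reg=(X>.48)&(X<.79)&(Y>-.2)&(Y<.06)
    for lo,hi,n in ((.060,.071,"casing"),(.08,.09,"plate"),(.060,.09,"both")):
        m=(reg&(Z>lo)&(Z<hi)).astype(np.uint8)
        k,l,stt,_=cv2.connectedComponentsWithStats(m); i=1+stt[1:,4].argmax(); p=W[l==i]
        r=cv2.minAreaRect(p[:,:2].astype(np.float32)*1000); print(c,n,len(p),np.round(r[0],1),np.round(r[1],1),round(r[2],1),np.median(p[:,2]).round(4)); print(np.round(cv2.boxPoints(r)).tolist())
    m=((X>.54)&(X<.63)&(Y>.02)&(Y<.165)&(F[...,0]-F[...,2]>45)&(Z<.03)).astype(np.uint8)
    k,l,stt,_=cv2.connectedComponentsWithStats(m); i=1+stt[1:,4].argmax(); p=W[l==i]
    r=cv2.minAreaRect(p[:,:2].astype(np.float32)*1000); print(c,"wedge",len(p),np.round(r[0],1),np.round(r[1],1),round(r[2],1)); print(np.round(cv2.boxPoints(r)).tolist())
    A=np.c_[p[:,:2],np.ones(len(p))]; q=np.linalg.lstsq(A,p[:,2],rcond=None)[0]; 
    for _ in range(5):
        k=abs(A@q-p[:,2])<.003; q=np.linalg.lstsq(A[k],p[k,2],rcond=None)[0]
    print("plane",q.round(4),"slope",np.hypot(*q[:2]),"downhill deg",np.degrees(np.arctan2(-q[1],-q[0])))
    e=-q[:2]/np.hypot(*q[:2]); g=np.array([-e[1],e[0]]); print("along",np.percentile(p[:,:2]@e,[0,1,50,99,100]).round(4),"e",e.round(3))
```

```text
top casing 2390 [637.  -77.4] [159.5 226.7] 77.7 0.0645
[[509.0, -131.0], [731.0, -179.0], [765.0, -24.0], [543.0, 25.0]]
top plate 4003 [675.1 -84.9] [151.8 150.7] 77.6 0.0837
[[585.0, -143.0], [732.0, -175.0], [765.0, -27.0], [618.0, 5.0]]
top both 6473 [637.9 -77.8] [160.  228.8] 77.7 0.0824
[[509.0, -132.0], [733.0, -180.0], [767.0, -24.0], [543.0, 25.0]]
top wedge 874 [586.6  92.2] [113.   50.2] 84.0
[[556.0, 39.0], [606.0, 33.0], [617.0, 146.0], [567.0, 151.0]]
plane [ 0.0147  0.1454 -0.0132] slope 0.1461548049487839 downhill deg -95.77048127617526
along [-0.2072 -0.2057 -0.1516 -0.0953 -0.0943] e [-0.101 -0.995]
scene casing 2164 [641.7 -78.9] [162.3 233.3] 77.5 0.0654
[[510.0, -133.0], [738.0, -183.0], [773.0, -25.0], [545.0, 26.0]]
scene plate 3663 [675.9 -86. ] [155.  151.2] 76.9 0.0848
[[585.0, -144.0], [732.0, -179.0], [767.0, -28.0], [620.0, 7.0]]
scene both 5906 [641.7 -78.9] [162.3 233.3] 77.5 0.0833
[[510.0, -133.0], [738.0, -183.0], [773.0, -25.0], [545.0, 26.0]]
scene wedge 865 [585.3  91.4] [114.3  48.6] 84.4
[[556.0, 37.0], [604.0, 32.0], [615.0, 146.0], [567.0, 151.0]]
plane [ 0.0057  0.1452 -0.007 ] slope 0.14526186056172322 downhill deg -92.23548937619287
along [-0.1724 -0.1705 -0.1199 -0.0598 -0.0573] e [-0.039 -0.999]
```

Request:
send_rows:
  delta_pos:
    - [-5,-1.5,1]
    - [-11,-3.3,2.2]
    - [-17,-5.1,3.4]
    - [-23,-6.9,4.6]
    - [-29,-8.7,5.8]
    - [-35,-10.5,7]
    - [-41,-12.3,8]
    - [-46,-13.8,9]
    - [-48.9,-14.6,10]
    - [-48.9,-14.6,10]
  angular:
    - [0,0,8]
    - [0,0,16]
    - [0,0,24]
    - [0,0,33]
    - [0,0,41]
    - [0,0,50]
    - [0,0,58]
    - [0,0,66]
    - [0,0,74]
    - [0,0,74]
  grip: [0.2,0.2,0.2,0.2,0.2,0.2,0.2,0.2,0.2,0.2]

```text
t: 1.85
ee_pos: [0.5957, 0.168, 0.1035]
eef_rot: [[0.105, 0.994, -0.002], [0.994, -0.105, -0.0], [-0.0, -0.002, -1.0]]
ft_force: [-0.5, -0.4, -0.0]
width: 0.204
grip_force: 0.0
```

Run:
```python
from h import *
s=snap("wrist"); save(s,"wrist1.png"); W=cloud(s); F=s["frame"].astype(int); X,Y,Z=W[...,0],W[...,1],W[...,2]
print(np.round(s["tool_from_camera"],3).tolist(), np.round(env.get_state()["ee_pos"],4))
m=((X>.54)&(X<.63)&(Y>.02)&(Y<.165)&(F[...,0]-F[...,2]>45)&(Z<.03)).astype(np.uint8)
k,l,stt,_=cv2.connectedComponentsWithStats(m); i=1+stt[1:,4].argmax(); p=W[l==i]
r=cv2.minAreaRect(p[:,:2].astype(np.float32)*1000); print(len(p),np.round(r[0],1),np.round(r[1],1),round(r[2],1),np.round(cv2.boxPoints(r)).tolist(),p.min(0),p.max(0))
```

```text
[[-0.0, -0.953, -0.304, 0.078], [1.0, 0.0, -0.001, -0.0], [0.001, -0.304, 0.953, -0.168], [0.0, 0.0, 0.0, 1.0]] [0.5949 0.1692 0.1042]
5498 [583.5  91.9] [112.5  47.7] 83.5 [[553.0, 39.0], [601.0, 33.0], [614.0, 145.0], [566.0, 150.0]] [ 0.56217968  0.03382901 -0.0013466 ] [0.61328051 0.14950357 0.01885838]
```

View pics/wrist1.png

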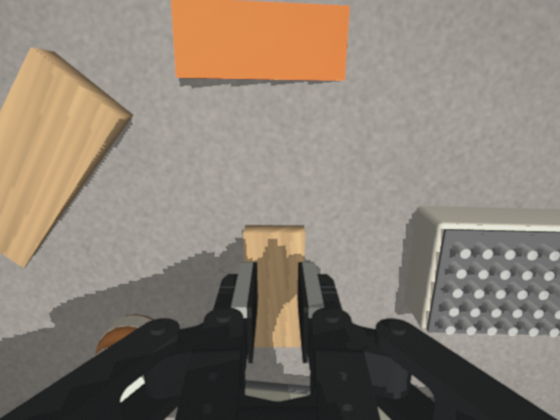

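The wrist view shows the wedge's thick end at about columns 245–305, row 225, centred under the fingers, with clear bench behind it. I'll descend behind the thick end.

Request:
send_rows:
  delta_pos:
    - [0.4,-0.2,2]
    - [0.4,-0.2,4]
    - [0.4,-0.2,6]
    - [0.4,-0.2,8]
    - [0.4,-0.2,9]
    - [0.4,-0.2,9.5]
    - [0.4,-0.2,9.7]
    - [0.4,-0.2,9.7]
    - [0.4,-0.2,9.7]
    - [0.4,-0.2,9.7]
  angular:
    - [0,0,0]
    - [0,0,0]
    - [0,0,0]
    - [0,0,0]
    - [0,0,0]
    - [0,0,0]
    - [0,0,0]
    - [0,0,0]
    - [0,0,0]
    - [0,0,0]
  grip: [0.2,0.2,0.2,0.2,0.2,0.2,0.2,0.2,0.2,0.2]

```text
t: 3.15
ee_pos: [0.5936, 0.1737, 0.0081]
eef_rot: [[0.102, 0.995, 0.0], [0.995, -0.102, 0.0], [0.0, 0.0, -1.0]]
ft_force: [-0.3, 0.1, -0.1]
width: 0.203
grip_force: 0.0
```

Request:
send_rows:
  delta_pos:
    - [-0.8,0,0]
    - [-1.4,0,0]
    - [-2.0,0,0]
    - [-2.6,-0.02,0]
    - [-3.3,-0.05,0]
    - [-4.0,-0.1,0]
    - [-4.7,-0.15,0]
    - [-5.4,-0.2,0]
    - [-6.0,-0.25,0]
    - [-6.0,-0.25,0]
  angular:
    - [0,0,0]
    - [0,0,0]
    - [0,0,0.4]
    - [0,0,0.9]
    - [0,0,1.5]
    - [0,0,2.1]
    - [0,0,2.8]
    - [0,0,3.4]
    - [0,0,4]
    - [0,0,4]
  grip: [0.2,0.2,0.2,0.2,0.2,0.2,0.2,0.2,0.2,0.2]

```text
t: 4.4
ee_pos: [0.5848, 0.1139, 0.0079]
eef_rot: [[0.172, 0.985, 0.0], [0.985, -0.172, -0.0], [-0.0, 0.0, -1.0]]
ft_force: [-0.7, -0.0, -0.3]
width: 0.197
grip_force: 0.0
```

```bash
cat > look.py <<'E'
from h import *
import sys
def fit(c,name=None):
    s=snap(c); W=cloud(s); F=s["frame"].astype(int); X,Y,Z=W[...,0],W[...,1],W[...,2]
    if name: save(s,name)
    m=((X>.52)&(X<.64)&(Y>-.05)&(Y<.165)&(F[...,0]-F[...,2]>45)&(Z<.022)).astype(np.uint8)
    k,l,stt,_=cv2.connectedComponentsWithStats(m); i=1+stt[1:,4].argmax(); p=W[l==i]
    r=cv2.minAreaRect(p[:,:2].astype(np.float32)*1000); print(c,"wedge",len(p),np.round(r[0],1),np.round(r[1],1),round(r[2],1),np.round(cv2.boxPoints(r)).tolist())
    m=((X>.48)&(X<.79)&(Y>-.2)&(Y<.06)&(Z>.08)&(Z<.09)).astype(np.uint8)
    k,l,stt,_=cv2.connectedComponentsWithStats(m); i=1+stt[1:,4].argmax(); p=W[l==i]
    r=cv2.minAreaRect(p[:,:2].astype(np.float32)*1000); print(c,"plate",len(p),np.round(r[0],1),np.round(r[1],1),round(r[2],1))
    q=np.linalg.lstsq(np.c_[p[:,:2],np.ones(len(p))],p[:,2],rcond=None)[0]; print("tilt deg",np.degrees(q[:2]).round(2))
for a in sys.argv[1:]: fit(*a.split(":"))
E
python3 look.py top scene:scene2.png
```

```text
top wedge 220 [580.4  51.4] [29.4 45.8] 82.6 [[556.0, 40.0], [601.0, 34.0], [605.0, 63.0], [560.0, 69.0]]
top plate 3991 [675.  -85.3] [151.5 150.6] 78.1
tilt deg [0.01 0.05]
scene wedge 563 [585.8  92.1] [112.1  48. ] 84.1 [[556.0, 39.0], [604.0, 34.0], [615.0, 145.0], [568.0, 150.0]]
scene plate 3664 [676.2 -87.2] [154.3 153.1] 77.8
tilt deg [ 0.02 -0.01]
```

View pics/scene2.png

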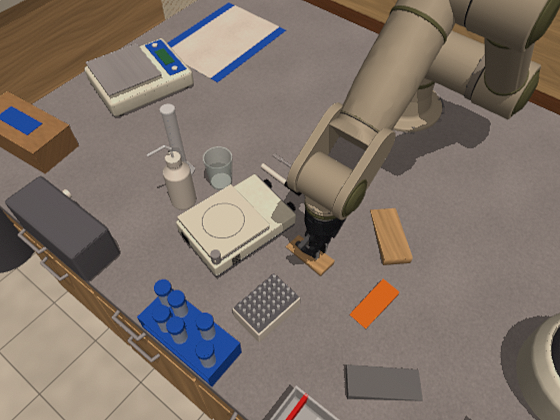

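The scene view shows the wedge has not moved: it still lies at about (312,255), and the gripper appears to be over it. A close look from the wrist camera should show how.

```bash
python3 look.py wrist:wrist2.png
python3 - <<'E'
from h import *
s=snap("wrist");W=cloud(s);st=env.get_state()
R=np.array(st["eef_rot"]);L=(W-st["ee_pos"])@R  # tool frame
# finger points: z_tool near 0
m=(np.abs(L[...,1])<.06)&(np.abs(L[...,0])<.03)&(L[...,2]<.004)&(L[...,2]>-.04)
v,u=np.where(m)
for y0 in range(-40,44,4):
    k=m&(np.abs(L[...,1]-y0/1000)<.002)
    if k.sum(): print(y0,k.sum(),np.round(L[k].max(0)*1000,1),np.round(L[k].min(0)*1000,1))
E
```

```text
wrist wedge 11743 [582.9  91.7] [112.4  48.9] 83.5 [[552.0, 39.0], [601.0, 33.0], [614.0, 145.0], [565.0, 150.0]]
-24 18 [ 29.8 -22.   -8.4] [  6.9 -22.4 -39.6]
-20 565 [ 30.  -18.   -3.4] [ -7.4 -22.  -39.9]
-16 581 [ 30.  -14.   -3.8] [ -0.6 -18.  -40. ]
-12 634 [ 30.  -10.   -0.3] [-29.5 -14.  -39.9]
-8 1011 [30.  -6.   0.8] [-29.9 -10.  -40. ]
-4 883 [30.  -2.1 -0.1] [-30.   -6.  -10.5]
0 869 [30.   2.   0.8] [-29.9  -1.9 -10.2]
4 875 [29.9  6.   0.2] [-29.6   2.  -10.3]
8 1011 [30.  10.   0.5] [-30.   6. -40.]
12 629 [29.9 14.  -0.3] [-29.5  10.  -40. ]
16 577 [30.  18.  -3.6] [ -0.8  14.  -39.8]
20 662 [30.  22.  -2.8] [ -7.7  18.  -39.9]
24 421 [29.8 26.  -2.6] [ -9.3  22.  -10.5]Traceback (most recent call last):
  File "look.py", line 13, in <module>
    for a in sys.argv[1:]: fit(*a.split(":"))
                           ~~~^^^^^^^^^^^^^^^
  File "look.py", line 10, in fit
    k,l,stt,_=cv2.connectedComponentsWithStats(m); i=1+stt[1:,4].argmax(); p=W[l==i]
                                                       ~~~~~~~~~~~~~~~~^^
ValueError: attempt to get argmax of an empty sequence
```

View pics/wrist2.png

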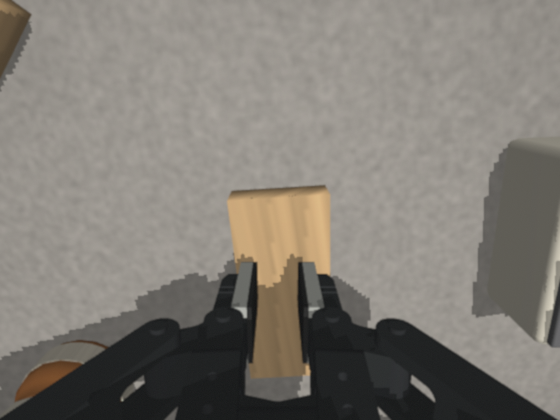

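Run:
```python
from h import *
s=snap("wrist");W=cloud(s);st=env.get_state()
L=(W-st["ee_pos"])@np.array(st["eef_rot"])*1000
for r in (255,262,264,268,275,290,310,340):
    print(r,[(c,*np.round(L[r,c],0).astype(int)) if np.isfinite(L[r,c,0]) else c for c in (232,243,252,256,280,310,320)])
```

```text
255 [(232, np.int64(-3), np.int64(-24), np.int64(9)), (243, np.int64(3), np.int64(-17), np.int64(-6)), (252, np.int64(3), np.int64(-12), np.int64(-5)), (256, np.int64(3), np.int64(-10), np.int64(-4)), (280, np.int64(3), np.int64(1), np.int64(-5)), (310, np.int64(4), np.int64(15), np.int64(-6)), (320, np.int64(3), np.int64(20), np.int64(-6))]
262 [(232, np.int64(-7), np.int64(-24), np.int64(8)), (243, np.int64(11), np.int64(-14), np.int64(-30)), (252, np.int64(11), np.int64(-11), np.int64(-30)), (256, np.int64(11), np.int64(-9), np.int64(-30)), (280, np.int64(-1), np.int64(1), np.int64(-5)), (310, np.int64(11), np.int64(13), np.int64(-30)), (320, np.int64(-1), np.int64(21), np.int64(-4))]
264 [(232, np.int64(-8), np.int64(-24), np.int64(9)), (243, np.int64(11), np.int64(-14), np.int64(-31)), (252, np.int64(11), np.int64(-10), np.int64(-31)), (256, np.int64(11), np.int64(-9), np.int64(-31)), (280, np.int64(-2), np.int64(1), np.int64(-5)), (310, np.int64(11), np.int64(13), np.int64(-30)), (320, np.int64(-2), np.int64(21), np.int64(-5))]
268 [(232, np.int64(-11), np.int64(-24), np.int64(
[... 1018 characters left out ...]
32, np.int64(12), np.int64(-14), np.int64(-66)), (243, np.int64(10), np.int64(-11), np.int64(-63)), (252, np.int64(9), np.int64(-9), np.int64(-61)), (256, np.int64(-5), np.int64(-9), np.int64(-39)), (280, np.int64(-30), np.int64(1), np.int64(-1)), (310, np.int64(10), np.int64(11), np.int64(-63)), (320, np.int64(13), np.int64(13), np.int64(-67))]
340 [(232, np.int64(12), np.int64(-13), np.int64(-81)), (243, np.int64(9), np.int64(-10), np.int64(-76)), (252, np.int64(-1), np.int64(-9), np.int64(-63)), (256, np.int64(-51), np.int64(-12), np.int64(3)), (280, np.int64(-50), np.int64(1), np.int64(1)), (310, np.int64(4), np.int64(10), np.int64(-70)), (320, np.int64(12), np.int64(12), np.int64(-80))]
```

Depth in this view puts the fingertips about 30 mm behind the nominal TCP at this opening. That means they passed clear over the wedge without touching it. I'll back off, shut the fingers and measure the true tip.

Request:
send_rows:
  delta_pos:
    - [0,0,-2]
    - [0,0,-4]
    - [1.5,0,-4]
    - [3,-0.1,-4]
    - [4.5,-0.1,-4]
    - [6,-0.2,-4]
    - [7,-0.2,-4]
    - [7,-0.2,-4]
    - [7,-0.2,-4]
    - [7,-0.2,-4]
  angular:
    - [0,0,0]
    - [0,0,0]
    - [0,0,-1]
    - [0,0,-2]
    - [0,0,-3]
    - [0,0,-4]
    - [0,0,-4]
    - [0,0,-4]
    - [0,0,-4]
    - [0,0,-4]
  grip: [0.2,0.2,0,0,0,0,0,0,0,0]

```text
t: 5.9
ee_pos: [0.5949, 0.1831, 0.0478]
eef_rot: [[0.103, 0.995, -0.0], [0.995, -0.103, -0.0], [-0.0, -0.0, -1.0]]
ft_force: [1.0, 0.5, 0.2]
width: 0.002
grip_force: 0.0
```

```bash
cat > tip.py <<'E'
from h import *
s=snap("wrist");save(s,"wrist3.png");W=cloud(s);st=env.get_state()
L=(W-st["ee_pos"])@np.array(st["eef_rot"])*1000
m=(abs(L[...,1])<60)&(abs(L[...,0])<16)&(W[...,2]>.024)&(L[...,2]>-60)
v,u=np.where(m); print(m.sum(),v.min(),u.min(),u.max(), np.round(np.nanmax(L[m],0)),np.round(np.nanmin(L[m],0)))
r=v.min()
for k in (-3,0,2,6): print(r+k,[(c,np.round(L[r+k,c]).tolist()) for c in range(230,331,10)])
print(st["width"])
E
python3 tip.py
```

```text
2624 263 238 317 [ 12.  13. -29.] [  6. -14. -60.]
260 [(230, [-25.0, -31.0, 49.0]), (240, [-25.0, -24.0, 48.0]), (250, [-26.0, -18.0, 50.0]), (260, [-25.0, -11.0, 48.0]), (270, [-25.0, -5.0, 48.0]), (280, [-25.0, 1.0, 49.0]), (290, [-25.0, 8.0, 48.0]), (300, [-25.0, 14.0, 48.0]), (310, [-25.0, 21.0, 49.0]), (320, [-25.0, 27.0, 48.0]), (330, [-25.0, 34.0, 49.0])]
263 [(230, [-27.0, -31.0, 48.0]), (240, [-27.0, -24.0, 48.0]), (250, [-27.0, -18.0, 47.0]), (260, [-28.0, -11.0, 49.0]), (270, [11.0, -3.0, -30.0]), (280, [11.0, 1.0, -29.0]), (290, [11.0, 5.0, -29.0]), (300, [-27.0, 14.0, 48.0]), (310, [-28.0, 21.0, 50.0]), (320, [-28.0, 27.0, 49.0]), (330, [-28.0, 34.0, 50.0])]
265 [(230, [-29.0, -31.0, 49.0]), (240, [-28.0, -24.0, 48.0]), (250, [-29.0, -18.0, 50.0]), (260, [-28.0, -11.0, 48.0]), (270, [11.0, -3.0, -32.0]), (280, [11.0, 1.0, -32.0]), (290, [11.0, 5.0, -32.0]), (300, [-28.0, 14.0, 48.0]), (310, [-29.0, 21.0, 49.0]), (320, [-29.0, 27.0, 49.0]), (330, [-29.0, 34.0, 48.0])]
269 [(230, [-32.0, -31.0, 49.0]), (240, [-31.0, -24.0, 48.0]), (250, [-32.0, -18.0, 49.0]), (260, [-32.0, -11.0, 49.0]), (270, [11.0, -3.0, -35.0]), (280, [11.0, 1.0, -36.0]), (290, [11.0, 5.0, -35.0]), (300, [-32.0, 14.0, 49.0]), (310, [-32.0, 21.0, 49.0]), (320, [-32.0, 27.0, 49.0]), (330, [-32.0, 34.0, 49.0])]
0.0006297492411973378
```

Run:
```python
from h import *
st=env.get_state()
s=snap("scene");W=cloud(s);L=(W-st["ee_pos"])@np.array(st["eef_rot"])*1000
m=(abs(L[...,0])<25)&(abs(L[...,1])<60)&(W[...,2]>.006)&(L[...,2]>-120)
v,u=np.where(m);print(m.sum(),u.min(),u.max(),v.min(),v.max())
for z in range(-110,45,6):
    k=m&(abs(L[...,2]-z)<3)
    if k.any(): print(z,k.sum(),np.round(L[k].min(0)),np.round(L[k].max(0)))
c=s["frame"][150:320,240:420,::-1]; cv2.imwrite("pics/crop.png",cv2.resize(c,None,fx=4,fy=3.5,interpolation=cv2.INTER_CUBIC)[:600])
```

```text
301 324 359 245 267
-110 23 [ -12.   -6. -113.] [  17.   60. -107.]
-104 21 [  12.  -12. -107.] [  18.   54. -101.]
-98 24 [  11.  -16. -101.] [ 18.  49. -95.]
-92 21 [  7.  -5. -95.] [ 17.  44. -89.]
-86 22 [ -5.  -4. -89.] [ 13.  37. -83.]
-80 37 [ -6. -29. -83.] [ 15.  35. -77.]
-74 24 [-10. -29. -77.] [ 14.  21. -71.]
-68 6 [  7. -12. -71.] [ 13.  26. -66.]
-62 6 [  7.  -3. -65.] [ 12.   9. -59.]
-56 5 [  8.   0. -58.] [ 11.   9. -53.]
-50 12 [  7.  -7. -53.] [ 12.  11. -47.]
-44 8 [  7.  -4. -47.] [ 12.  13. -41.]
-38 13 [  2.  -6. -41.] [ 12.  14. -36.]
-32 8 [  8.  -5. -35.] [ 12.  12. -29.]
-26 2 [  7.   5. -27.] [  9.   7. -27.]
```

View pics/crop.png

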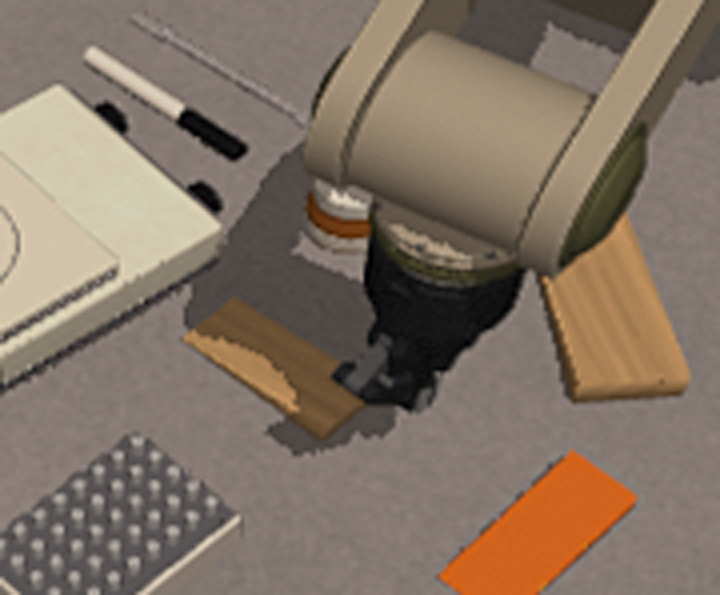

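The crop agrees with the depth: the shut tips end 27–29 mm short of the reported TCP, beside the wedge's thick end. I'll treat the tip as being at TCP z + 30 mm and descend again behind the end face with the fingers 30 % open.

Request:
send_rows:
  delta_pos:
    - [0,0,1.5]
    - [0,0,3]
    - [0,0,4.5]
    - [0,0,5.5]
    - [0,0,6]
    - [0,0,6.5]
    - [0,0,6.8]
    - [0,0,7]
    - [0,0,7]
    - [0,0,7]
  angular:
    - [0,0,0]
    - [0,0,0]
    - [0,0,0]
    - [0,0,0]
    - [0,0,0]
    - [0,0,0]
    - [0,0,0]
    - [0,0,0]
    - [0,0,0]
    - [0,0,0]
  grip: [0.3,0.3,0.3,0.3,0.3,0.3,0.3,0.3,0.3,0.3]

```text
t: 7.25
ee_pos: [0.595, 0.1836, -0.022]
eef_rot: [[0.102, 0.995, 0.0], [0.995, -0.102, 0.0], [0.0, 0.0, -1.0]]
ft_force: [-0.1, -0.5, 0.6]
width: 0.298
grip_force: 0.0
```

Run:
```python
from h import *
s=snap("wrist");W=cloud(s);st=env.get_state()
L=(W-st["ee_pos"])@np.array(st["eef_rot"])*1000
m=(abs(L[...,1])<30)&(L[...,0]<16)&(L[...,0]>5)&(W[...,2]>.003)&(W[...,2]<.05)
print(m.sum(),np.round(W[m].min(0),4),np.round(L[m].min(0)),np.round(L[m].max(0)))
v=np.where(m)[0].min()
for r in (v,v+4,v+10): print([np.round(L[r,c]).tolist()+[round(float(W[r,c,2]),3)] for c in np.where(m[r])[0][::4]])
```

```text
4266 [0.5659 0.1871 0.0039] [  5. -30. -72.] [ 15.  30. -26.]
[[11.0, -19.0, -31.0, 0.009], [11.0, -18.0, -31.0, 0.009], [12.0, -16.0, -31.0, 0.009], [11.0, -15.0, -30.0, 0.008], [11.0, -13.0, -31.0, 0.009], [11.0, 14.0, -30.0, 0.008], [11.0, 16.0, -31.0, 0.009], [11.0, 17.0, -30.0, 0.008], [11.0, 19.0, -30.0, 0.008]]
[[11.0, -20.0, -33.0, 0.011], [11.0, -18.0, -34.0, 0.012], [11.0, -16.0, -35.0, 0.013], [12.0, -15.0, -35.0, 0.013], [12.0, -13.0, -35.0, 0.013], [10.0, 13.0, -31.0, 0.009], [11.0, 15.0, -34.0, 0.012], [11.0, 16.0, -34.0, 0.012], [11.0, 18.0, -34.0, 0.012]]
[[11.0, -19.0, -38.0, 0.016], [12.0, -17.0, -40.0, 0.018], [11.0, -16.0, -39.0, 0.017], [11.0, -14.0, -39.0, 0.017], [10.0, -13.0, -37.0, 0.015], [8.0, 13.0, -32.0, 0.01], [11.0, 14.0, -39.0, 0.017], [11.0, 15.0, -39.0, 0.017], [11.0, 17.0, -39.0, 0.017], [12.0, 18.0, -41.0, 0.019]]
```

Tips are now about 8 mm above the bench, so they will bear on the 18 mm end face. Pushing.

Request:
send_rows:
  delta_pos:
    - [-1,0,0]
    - [-1.8,0,0]
    - [-2.4,0,0]
    - [-3.0,0,0]
    - [-3.7,-0.03,0]
    - [-4.5,-0.07,0]
    - [-5.3,-0.11,0]
    - [-6.1,-0.16,0]
    - [-6.8,-0.22,0]
    - [-6.8,-0.22,0]
  angular:
    - [0,0,0]
    - [0,0,0]
    - [0,0,0]
    - [0,0,0.4]
    - [0,0,1.1]
    - [0,0,1.8]
    - [0,0,2.5]
    - [0,0,3.2]
    - [0,0,3.8]
    - [0,0,3.8]
  grip: [0.3,0.3,0.3,0.3,0.3,0.3,0.3,0.3,0.3,0.3]

```text
t: 8.55
ee_pos: [0.5856, 0.1156, -0.0222]
eef_rot: [[0.169, 0.986, -0.0], [0.986, -0.169, -0.0], [-0.0, -0.0, -1.0]]
ft_force: [-0.1, -0.3, 0.2]
width: 0.295
grip_force: 0.0
```

```bash
python3 look.py top scene:scene3.png
```

```text
top wedge 368 [572.7  36.5] [62.5 48.3] 80.3 [[544.0, 10.0], [591.0, 2.0], [602.0, 63.0], [554.0, 71.0]]
top plate 3997 [674.8 -85.2] [151.7 150.8] 77.9
tilt deg [0.08 0.07]
scene wedge 377 [574.2  39.6] [64.7 45.7] 79.6 [[546.0, 12.0], [591.0, 4.0], [602.0, 67.0], [558.0, 76.0]]
scene plate 3655 [676.3 -86.8] [153.9 152.4] 77.9
tilt deg [ 0.09 -0.07]
```

View pics/scene3.png

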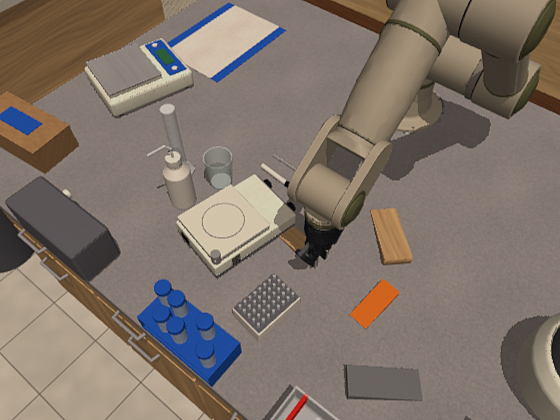

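The scene view shows the wedge pushed in, its thin end now under the casing at about (285,235). The stirrer has not moved. Continuing to just short of contact.

Request:
send_rows:
  delta_pos:
    - [-0.5,0,0]
    - [-1,0,0]
    - [-1.5,-0.03,0]
    - [-2,-0.05,0]
    - [-2.5,-0.07,0]
    - [-3,-0.1,0]
    - [-3.3,-0.1,0]
    - [-3.6,-0.1,0]
    - [-3.6,-0.1,0]
    - [-3.6,-0.1,0]
  angular:
    - [0,0,0.4]
    - [0,0,0.8]
    - [0,0,1.2]
    - [0,0,1.6]
    - [0,0,1.9]
    - [0,0,2.2]
    - [0,0,2.5]
    - [0,0,2.7]
    - [0,0,2.7]
    - [0,0,2.7]
  grip: [0.3,0.3,0.3,0.3,0.3,0.3,0.3,0.3,0.3,0.3]

```text
t: 9.9
ee_pos: [0.5787, 0.0809, -0.0222]
eef_rot: [[0.214, 0.977, 0.0], [0.977, -0.214, -0.0], [-0.0, 0.0, -1.0]]
ft_force: [-0.0, -0.7, 1.0]
width: 0.294
grip_force: 0.0
```

Request:
send_rows:
  delta_pos:
    - [-0.05,0,0]
    - [-0.1,0,0]
    - [-0.15,0,0]
    - [-0.2,0,0]
    - [-0.25,0,0]
    - [-0.3,0,0]
    - [-0.35,0,0]
    - [-0.4,0,0]
    - [-0.4,0,0]
    - [-0.4,0,0]
  angular:
    - [0,0,0]
    - [0,0,0]
    - [0,0,0]
    - [0,0,0]
    - [0,0,0]
    - [0,0,0]
    - [0,0,0]
    - [0,0,0]
    - [0,0,0]
    - [0,0,0]
  grip: [0.3,0.3,0.3,0.3,0.3,0.3,0.3,0.3,0.3,0.3]

```text
t: 11.15
ee_pos: [0.5778, 0.0769, -0.0222]
eef_rot: [[0.214, 0.977, -0.0], [0.977, -0.214, -0.0], [-0.0, -0.0, -1.0]]
ft_force: [0.5, 0.8, 0.6]
width: 0.3
grip_force: 0.0
```

Request:
send_rows:
  delta_pos:
    - [-0.05,0,0]
    - [-0.1,0,0]
    - [-0.15,0,0]
    - [-0.2,0,0]
    - [-0.25,0,0]
    - [-0.3,0,0]
    - [-0.35,0,0]
    - [-0.4,0,0]
    - [-0.4,0,0]
    - [-0.4,0,0]
  angular:
    - [0,0,0]
    - [0,0,0]
    - [0,0,0]
    - [0,0,0]
    - [0,0,0]
    - [0,0,0]
    - [0,0,0]
    - [0,0,0]
    - [0,0,0]
    - [0,0,0]
  grip: [0.3,0.3,0.3,0.3,0.3,0.3,0.3,0.3,0.3,0.3]

```text
t: 12.4
ee_pos: [0.5769, 0.073, -0.0222]
eef_rot: [[0.214, 0.977, -0.0], [0.977, -0.214, -0.0], [-0.0, -0.0, -1.0]]
ft_force: [-0.1, 0.2, -0.3]
width: 0.305
grip_force: 0.0
```

Request:
send_rows:
  delta_pos:
    - [-0.02,0,0]
    - [-0.04,0,0]
    - [-0.06,0,0]
    - [-0.08,0,0]
    - [-0.1,0,0]
    - [-0.12,0,0]
    - [-0.14,0,0]
    - [-0.16,0,0]
    - [-0.18,0,0]
    - [-0.2,0,0]
  angular:
    - [0,0,0]
    - [0,0,0]
    - [0,0,0]
    - [0,0,0]
    - [0,0,0]
    - [0,0,0]
    - [0,0,0]
    - [0,0,0]
    - [0,0,0]
    - [0,0,0]
  grip: [0.3,0.3,0.3,0.3,0.3,0.3,0.3,0.3,0.3,0.3]

```text
t: 13.65
ee_pos: [0.5765, 0.0711, -0.0222]
eef_rot: [[0.214, 0.977, -0.0], [0.977, -0.214, -0.0], [-0.0, -0.0, -1.0]]
ft_force: [-0.8, 0.1, 0.1]
width: 0.299
grip_force: 0.3
```

```bash
python3 look.py top scene
```

```text
top wedge 17 [533.1 -33.4] [17.9  4.6] 78.5 [[529.0, -42.0], [534.0, -43.0], [537.0, -25.0], [533.0, -24.0]]
top plate 3979 [674.9 -85. ] [151.4 151.5] 77.9
tilt deg [0.   0.11]
scene wedge 14 [573.3  14.5] [ 6.2 18.2] 84.2 [[564.0, 12.0], [582.0, 10.0], [583.0, 17.0], [565.0, 18.0]]
scene plate 3658 [676.2 -86.9] [155.1 151.8] 77.3
tilt deg [ 0.   -0.03]
```

No contact yet, and the stirrer has not moved. I'll creep on in 1–2 mm steps.

Request:
send_rows:
  delta_pos:
    - [-0.02,0,0]
    - [-0.04,0,0]
    - [-0.06,0,0]
    - [-0.08,0,0]
    - [-0.1,0,0]
    - [-0.12,0,0]
    - [-0.14,0,0]
    - [-0.15,0,0]
    - [-0.15,0,0]
    - [-0.15,0,0]
  angular:
    - [0,0,0]
    - [0,0,0]
    - [0,0,0]
    - [0,0,0]
    - [0,0,0]
    - [0,0,0]
    - [0,0,0]
    - [0,0,0]
    - [0,0,0]
    - [0,0,0]
  grip: [0.3,0.3,0.3,0.3,0.3,0.3,0.3,0.3,0.3,0.3]

```text
t: 15.0
ee_pos: [0.5762, 0.0696, -0.0222]
eef_rot: [[0.214, 0.977, 0.0], [0.977, -0.214, -0.0], [-0.0, 0.0, -1.0]]
ft_force: [0.6, 0.4, 1.0]
width: 0.304
grip_force: 0.3
```

```bash
python3 -c "
from h import *
for i in range(4):
    s=snap('wrist'); print(env.get_state()['ft_force'].round(2) if hasattr(env.get_state()['ft_force'],'round') else env.get_state()['ft_force'])
W=cloud(s);F=s['frame'].astype(int)
m=(F[...,0]-F[...,2]>45)&(W[...,2]<.022)&(W[...,2]>.012)&(W[...,0]<.62)&(W[...,0]>.52)&(W[...,1]<.12)
print(m.sum(),np.round(W[m].min(0),4),np.round(W[m].max(0),4))
"
```

```text
[-0.09  0.96  0.28]
[0.34 0.48 0.91]
[0.13 0.18 0.01]
[-0.26  0.33  0.47]
4715 [0.5462 0.0162 0.012 ] [0.587  0.0626 0.0187]
```

Request:
send_rows:
  delta_pos:
    - [-0.02,0,0]
    - [-0.04,0,0]
    - [-0.06,0,0]
    - [-0.08,0,0]
    - [-0.1,0,0]
    - [-0.12,0,0]
    - [-0.14,0,0]
    - [-0.15,0,0]
    - [-0.15,0,0]
    - [-0.15,0,0]
  angular:
    - [0,0,0]
    - [0,0,0]
    - [0,0,0]
    - [0,0,0]
    - [0,0,0]
    - [0,0,0]
    - [0,0,0]
    - [0,0,0]
    - [0,0,0]
    - [0,0,0]
  grip: [0.3,0.3,0.3,0.3,0.3,0.3,0.3,0.3,0.3,0.3]

```text
t: 16.45
ee_pos: [0.5759, 0.0682, -0.0222]
eef_rot: [[0.214, 0.977, 0.0], [0.977, -0.214, 0.0], [0.0, 0.0, -1.0]]
ft_force: [0.7, 3.2, 0.8]
width: 0.303
grip_force: 1.8
```

Contact: 3.2 N. A slight further push to seat it, then check the stirrer.

Request:
send_rows:
  delta_pos:
    - [-0.01,0,0]
    - [-0.02,0,0]
    - [-0.03,0,0]
    - [-0.04,0,0]
    - [-0.05,0,0]
    - [-0.05,0,0]
    - [-0.05,0,0]
    - [-0.05,0,0]
    - [-0.05,0,0]
    - [-0.05,0,0]
  angular:
    - [0,0,0]
    - [0,0,0]
    - [0,0,0]
    - [0,0,0]
    - [0,0,0]
    - [0,0,0]
    - [0,0,0]
    - [0,0,0]
    - [0,0,0]
    - [0,0,0]
  grip: [0.3,0.3,0.3,0.3,0.3,0.3,0.3,0.3,0.3,0.3]

```text
t: 17.7
ee_pos: [0.5758, 0.0677, -0.0222]
eef_rot: [[0.214, 0.977, 0.0], [0.977, -0.214, 0.0], [0.0, 0.0, -1.0]]
ft_force: [1.3, 4.7, -0.4]
width: 0.299
grip_force: 2.5
```

```bash
sed -i 's/i=1+stt\[1:,4\].argmax(); p=W\[l==i\]/i=1+stt[1:,4].argmax() if k>1 else 0; p=W[l==i]/' look.py; python3 look.py top scene; python3 -c "
from h import *
print(env.get_state()['ft_force'])"
```

```text
top wedge 20 [532.9 -34.7] [19.8  5. ] 87.6 [[530.0, -44.0], [535.0, -45.0], [536.0, -25.0], [531.0, -25.0]]
top plate 3957 [675.2 -85.1] [151.4 150.7] 77.4
tilt deg [0.03 0.15]
scene wedge 4 [574.5  13.6] [1.5 9.8] 81.0 [[570.0, 14.0], [579.0, 12.0], [579.0, 14.0], [570.0, 15.0]]
scene plate 3660 [676.2 -86.9] [153.3 152. ] 77.5
tilt deg [ 0.07 -0.06]
[1.63701833 4.69477592 0.29215709]
```

The push force is 4.7 N and the stirrer has not moved. I'll back straight off, rise, shut the fingers and go above the corner.

Request:
send_rows:
  delta_pos:
    - [0.5,0,0]
    - [1.5,0,0]
    - [3,0,0]
    - [3,0,-3]
    - [3,0,-7]
    - [3,0,-11]
    - [-1,0,-11]
    - [-5,0,-11]
    - [-7.1,0,-11]
    - [-7.1,0,-11]
  angular:
    - [0,0,0]
    - [0,0,0]
    - [0,0,0]
    - [0,0,0]
    - [0,0,0]
    - [0,0,0]
    - [0,0,0]
    - [0,0,0]
    - [0,0,0]
    - [0,0,0]
  grip: [0.3,0.3,0.3,0.3,0,0,0,0,0,0]

```text
t: 19.05
ee_pos: [0.5606, -0.0021, 0.0879]
eef_rot: [[0.216, 0.976, -0.0], [0.976, -0.216, -0.0], [-0.0, 0.0, -1.0]]
ft_force: [-0.3, -0.4, -0.4]
width: -0.0
grip_force: 0.0
```

Request:
send_rows:
  delta_pos:
    - [0,0,1]
    - [0,0,2]
    - [0,0,3]
    - [0,0,4]
    - [0,0,4.4]
    - [0,0,4.4]
    - [0,0,4.4]
    - [0,0,4.4]
    - [0,0,4.4]
    - [0,0,4.4]
  angular:
    - [0,0,0]
    - [0,0,0]
    - [0,0,0]
    - [0,0,0]
    - [0,0,0]
    - [0,0,0]
    - [0,0,0]
    - [0,0,0]
    - [0,0,0]
    - [0,0,0]
  grip: [0,0,0,0,0,0,0,0,0,0]

```text
t: 20.3
ee_pos: [0.5606, -0.0017, 0.0439]
eef_rot: [[0.214, 0.977, 0.0], [0.977, -0.214, -0.0], [-0.0, 0.0, -1.0]]
ft_force: [0.2, 0.1, -0.1]
width: -0.001
grip_force: 0.0
```

```bash
python3 look.py top scene
python3 - <<'E'
from h import *
s=snap("wrist");save(s,"wrist4.png");W=cloud(s);F=s['frame'].astype(int);st=env.get_state()
m=(F[...,0]-F[...,2]>45)&(W[...,2]<.022)&(W[...,2]>.003)&(W[...,0]<.64)&(W[...,0]>.5)&(W[...,1]<.1)
r=cv2.minAreaRect(W[m][:,:2].astype(np.float32)*1000); print(m.sum(),r,np.round(cv2.boxPoints(r)).tolist())
E
```

```text
top wedge 235200 [nan nan] [nan  0.] nan [[nan, nan], [nan, nan], [nan, nan], [nan, nan]]
top plate 2716 [675.1 -85.2] [151.1 150.6] 77.7
tilt deg [-0.04  0.21]
scene wedge 373 [569.8  36.3] [48.2 47.2] 77.6 [[542.0, 18.0], [588.0, 8.0], [598.0, 55.0], [552.0, 65.0]]
scene plate 3646 [676.3 -86.6] [152.8 152.4] 77.8
tilt deg [ 0.06 -0.06]
6997 ((567.1787109375, 30.191333770751953), (55.981449127197266, 45.99929428100586), 77.85227966308594) [[539.0, 8.0], [584.0, -2.0], [596.0, 53.0], [551.0, 62.0]]
```

View pics/wrist4.png

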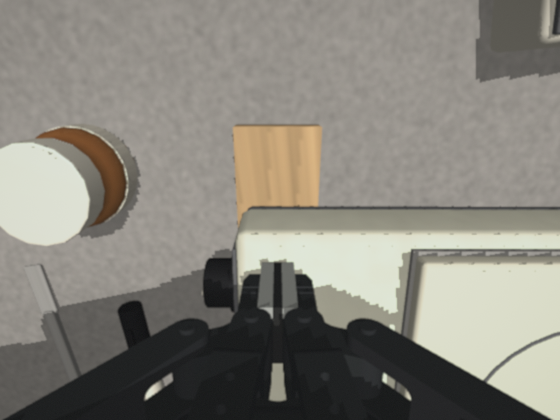

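The view shows the wedge (columns 235–320, row 125 inwards) running under the casing corner, centred on the foot. The fingertips are above the corner in front of the plate. Now I press.

Request:
send_rows:
  delta_pos:
    - [0,0,0.1]
    - [0,0,0.2]
    - [0,0,0.3]
    - [0,0,0.4]
    - [0,0,0.5]
    - [0,0,0.55]
    - [0,0,0.6]
    - [0,0,0.65]
    - [0,0,0.65]
    - [0,0,0.65]
  angular:
    - [0,0,0]
    - [0,0,0]
    - [0,0,0]
    - [0,0,0]
    - [0,0,0]
    - [0,0,0]
    - [0,0,0]
    - [0,0,0]
    - [0,0,0]
    - [0,0,0]
  grip: [0,0,0,0,0,0,0,0,0,0]

```text
t: 21.7
ee_pos: [0.5606, -0.0016, 0.0392]
eef_rot: [[0.214, 0.977, 0.001], [0.977, -0.214, -0.0], [-0.0, 0.001, -1.0]]
ft_force: [-9.4, 2.3, 18.8]
width: -0.001
grip_force: 9.2
```

```bash
python3 look.py top scene; python3 -c "
from h import *
print(env.get_state()['ft_force'])"
```

```text
top wedge 235200 [nan nan] [nan  0.] nan [[nan, nan], [nan, nan], [nan, nan], [nan, nan]]
top plate 2767 [674.8 -85.8] [150.8 150. ] 77.9
tilt deg [ 0.03 -0.04]
scene wedge 369 [570.   35.6] [48.  47.2] 76.4 [[541.0, 18.0], [587.0, 7.0], [599.0, 53.0], [553.0, 64.0]]
scene plate 3674 [676.  -86.5] [153.7 151.4] 77.4
tilt deg [ 0.13 -0.24]
[-8.1036878   1.85508832 18.0172471 ]
```

It holds firm at about 18 N with no tilt. I'll relieve the side load while pressing a little more, then release.

Request:
send_rows:
  delta_pos:
    - [0,-0.03,0.02]
    - [0,-0.05,0.04]
    - [0,-0.07,0.05]
    - [0,-0.07,0.05]
    - [0,-0.07,0.05]
    - [0,-0.07,0.05]
    - [0,-0.07,0.05]
    - [0,-0.07,0.05]
    - [0,-0.07,0.05]
    - [0,-0.07,0.05]
  angular:
    - [0,0,0]
    - [0,0,0]
    - [0,0,0]
    - [0,0,0]
    - [0,0,0]
    - [0,0,0]
    - [0,0,0]
    - [0,0,0]
    - [0,0,0]
    - [0,0,0]
  grip: [0,0,0,0,0,0,0,0,0,0]

```text
t: 23.05
ee_pos: [0.5606, -0.0015, 0.0391]
eef_rot: [[0.214, 0.977, 0.002], [0.977, -0.214, -0.0], [0.0, 0.002, -1.0]]
ft_force: [-6.0, 2.1, 19.7]
width: -0.004
grip_force: 10.0
```

Request:
send_rows:
  delta_pos:
    - [0,0,-0.1]
    - [0,0,-0.2]
    - [0,0,-0.3]
    - [0,0,-0.5]
    - [0,0,-1]
    - [0,0,-3]
    - [3,0,-6]
    - [7,0,-9]
    - [10,0,-11]
    - [10,0,-11]
  angular:
    - [0,0,0]
    - [0,0,0]
    - [0,0,0]
    - [0,0,0]
    - [0,0,0]
    - [0,0,0]
    - [0,0,0]
    - [0,0,0]
    - [0,0,0]
    - [0,0,0]
  grip: [0,0,0,0,0,0,0,0,0,0]

```text
t: 24.3
ee_pos: [0.582, 0.0977, 0.1483]
eef_rot: [[0.212, 0.977, 0.003], [0.977, -0.212, 0.0], [0.001, 0.003, -1.0]]
ft_force: [1.2, -0.4, -0.3]
width: 0.0
grip_force: 0.0
```

```bash
python3 look.py top scene:scene5.png
```

```text
top wedge 272 [568.3  28.2] [58.8 46.3] 0.5 [[539.0, 51.0], [539.0, 5.0], [598.0, 5.0], [598.0, 52.0]]
top plate 3999 [674.6 -85.8] [151.2 151.1] 78.3
tilt deg [0.03 0.04]
scene wedge 356 [570.2  35.8] [47.3 46.4] 78.9 [[543.0, 17.0], [588.0, 8.0], [598.0, 55.0], [552.0, 63.0]]
scene plate 3657 [675.6 -86.8] [154.5 151.6] 77.2
tilt deg [ 0.08 -0.06]
```

View pics/scene5.png

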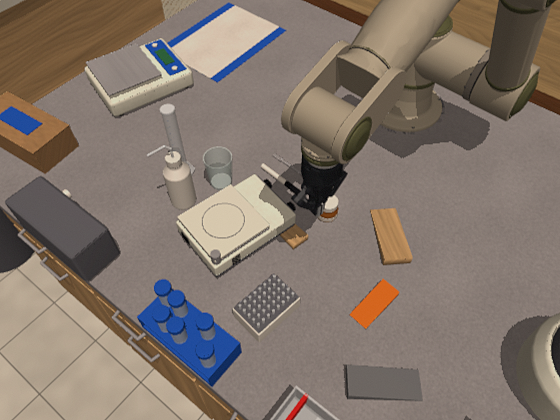

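The picture shows the wedge under the front left corner at about (293,235). The stirrer is level and in its place, the bystanders are untouched, and the gripper is clear. Handing in.

```bash
python3 -c "
from cell import job
print(job.close_job())"
```

```text
the job is handed in; nothing more can be done
None
```

The wedge is under the bare front left foot (4.7 N resistance at the end of the push), the corner held without rocking under about 20 N, and the stirrer and its neighbours looked unmoved when I handed the job in, verdict not shown.

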